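# Pack the left- and right-handed molecule models into their case

### The arm

A 6-joint arm with a two-finger parallel gripper is mounted at the origin on a cart in front of the work surface, level with it; the furniture and walls round the work are solid. World frame = base frame: x ahead of the robot, y to its left, z up, the work surface at z = 0. Lengths are in mm, angles in rad, forces in N, time in s.
With the tool pointing down it reaches from about 325 to 850 mm from the base axis. Payload 4.4 kg.
Tool frame: the origin (TCP) lies midway between the tips of the shut fingers; the grasp point (between the pads) lies 19 mm behind it; z points along the fingers, y is the direction in which the jaws open and shut (so a half turn about z gives the same grasp; the last joint's range is limited). The gripper opens to 94 mm and grips with 3 to 60 N. Pads are 16 mm wide; open, the fingers measure 119 mm over their backs; the gripper's body (75 mm by 177 mm) begins 78 mm behind the grasp point.
Start: joints at [-1.339, 0.207, 1.542, -0, 1.393, -0.15], TCP at [214.228, -533.604, 205.447] pointing down, gripper open.
Joint ranges: [-2.73, 2.73], [-0.86, 2.22], [0.23, 2.46], [-1.11, 4.25], [0.08, 2.63], [-2.82, 2.82]. Speed limits (rad/s): [2.79, 2.79, 3.14, 3.14, 3.14, 3.14].

### API

Orientations are given as [roll, pitch, yaw] about the fixed x, y, z axes, in that order (R = Rz(yaw) Ry(pitch) Rx(roll)).
In Python, from workcell import telemetry, imaging, bot, spotter gives the robot as it stands.
- The arm moves only by the tool play_rows, never from a script. Its argument "moves" is a list of rows, each a list of 2 entries, a list of its own where there are three numbers: the shift along the tool's x, y, z in m, then the turn, a rotation vector about the tool's x, y, z in rad. In form: [[[x, y, z], [ax, ay, az]], ...]. A call has 1 to 5 rows; each row is the pose to reach, as a shift and turn from the pose measured when the call began, along the tool's axes at that moment; what a row does not reach only later rows make up. A row lasts 1/10 s, in which the tool goes at most 50 mm and 8.59 degrees, less where a joint would pass 70% of its speed; a pose out of reach is approached as far as the arm can. A call with a gripper value outside its range is refused whole. "fingers" is the closure, from -1 (fully open) to 1 (shut), set as the call begins (left out, the last holds). The fingers move at their own pace and stop on an object; the grip force is fixed at half the most. Time passes only in rows, so rows that repeat a pose let the fingers close. It gives the time, the measured TCP pose, the force and the opening at its end, in the units of the state.
- telemetry.state(): the state, without advancing time (a new reading comes with each control period).
- imaging.capture(name): name is "side" or "top"; returns a dict with "frame" (480x640x3 uint8, blue, green, red), "K" (3x3 intrinsics, pixels), "rvec" (rotation vector, rad) and "tvec" (3), from world to camera coordinates, as OpenCV has them. Camera axes: x right, y down, z forward; pixel columns grow to the right and rows downward; lengths in mm; the calibration is good to about 2 mm. A picture is of the moment at which its call begins. There is no depth.
- bot.finish_job(): hands the job in, once; it reports no verdict.
Trained networks look in a picture, given as the dict that the camera call returned (one of the last four; its "shot" number tells which), for a name from the list of things; names that differ only in an ending like _2 or _b are one class to them, and where a whole thing is asked for, a point or a joint stands for the part that bears it (a point fixed in the world has none). Each returns a list of dicts, best first, with "conf" (0 to 1); they miss things now and then, are a little off and sometimes report something else, mostly with a low value. They report only what shows in the picture. A call takes as long as a camera call. They do not tell look-alikes from the thing itself.
- spotter.look_for(picture, name): "centre" ([x, y, z] in mm, in the coordinates of the camera as it stood for that picture, good to about 4 mm: the middle of the surface that is visible of it).
The state is a dict: "t": time; "joints": joint angles; "joint_vel": joint speeds; "joint_efforts": joint torques, N m; "eef_pos": TCP position; "eef_rot": TCP orientation; "ft_force": force on the tool from outside, world axes, zero at the start; "moment": the same for the moment, N m; "gripper_width": opening from 0.0 (shut) to 1.0 (fully open).
Only numpy, scipy, OpenCV 4.12 (cv2) and the standard library are available. Lean on these libraries where they do the work, as an engineer would, in place of code of your own. Each camera call takes 0.05 s, during which the arm holds its last target.

### The job

Put the three molecule models that are still out on the table away in the open wooden case beside the one already packed, each standing upright on its three foot balls: the right-handed ones (seen from above, large foot ball to middle to small runs clockwise) in the right half as you look from the robot, the mirror-image left-handed ones (anticlockwise) in the left half. When all are in, swing the lid fully shut. Leave the funnel, the flask and the jar that stand among the models where they are.

Things in the scene. Friction and masses are not known exactly. Their poses are not given: they have to be found in the camera images.
- model_1: Right-handed ball-and-stick model: black 25 mm centre ball; grey balls on white sticks: 34 mm on top, feet 32, 22 and 14 mm, all within 52 mm of the origin's vertical and under 33 mm high. From above, large foot to middle to small runs clockwise. Origin where it stands, under the black ball; z up (tilt 0 on its three feet), +x to the large foot. 76 mm tall, 50 to 100 g.
- model_1_top (a point): Centre of the 34 mm top ball of model_1, the place to grip it: 59 mm above what it stands on, 6 mm to the side of the body's origin.
- model_2: Left-handed ball-and-stick model: black 25 mm centre ball; grey balls on white sticks: 34 mm on top, feet 32, 22 and 14 mm, all within 52 mm of the origin's vertical and under 33 mm high. From above, large foot to middle to small runs anticlockwise. Origin where it stands, under the black ball; z up (tilt 0 on its three feet), +x to the large foot. 76 mm tall, 50 to 100 g.
- model_2_top (a point): Centre of the 34 mm top ball of model_2, the place to grip it: 59 mm above what it stands on, 6 mm to the side of the body's origin.
- model_3: Right-handed ball-and-stick model: black 25 mm centre ball; grey balls on white sticks: 34 mm on top, feet 32, 22 and 14 mm, all within 52 mm of the origin's vertical and under 33 mm high. From above, large foot to middle to small runs clockwise. Origin where it stands, under the black ball; z up (tilt 0 on its three feet), +x to the large foot. 76 mm tall, 50 to 100 g.
- model_3_top (a point): Centre of the 34 mm top ball of model_3, the place to grip it: 59 mm above what it stands on, 6 mm to the side of the body's origin.
- model_4: Left-handed model, the same as model_2 in make and frame, already packed: it stands at the far left end of the case's left half, its origin 170 to 178 mm left of the case's centre, and must still stand upright in that half at the end. Its feet are all within 52 mm of its origin's vertical.
- case: Fixed case of light wood, 140 (x) by 484 mm (y), rim 60 mm above the table; walls and partition 8 mm thick, floor 6 mm. Origin under its centre on the table, x away from the robot, y to the robot's left. The partition at y = 0 makes a left half (y 4 to 234 mm) and a right half (y -4 to -234 mm), each 124 by 230 mm inside, with room for two models side by side along y.
- left_half (a point): Centre of the inner floor of the case's left half, 6 mm above the table. The left half is for the left-handed models.
- right_half (a point): Centre of the inner floor of the case's right half, 6 mm above the table. The right half is for the right-handed models.
- lid (a joint): Angle of the case's deep wooden lid (140 x 484 x 42 mm, 0.3 kg) in rad: 0 shut, 1.8 leaning back fully open. Hinged along the case's far rim. Friction stays hold it wherever it is left above about 0.6 rad (about 2 N at the tab moves it); below about 0.45 rad it sinks shut by itself within a second.
- lid_hinge (a point): Middle of the lid's hinge line on the case's far rim: 70 mm beyond the case's centre, 60 mm above the table; the hinge line runs along the case's y.
- lid_tab (a point): Wooden lifting tab in the middle of the lid's free edge: 60 mm wide (along the case's y), 8 mm thick, standing 24 mm out from the lid's front wall, this point at its middle, 154 mm from the hinge line (10 mm above the hinge when shut); it points up while the lid is open. The shut lid's top is 102 mm above the table.
- funnel: White plastic funnel standing rim down, 70 mm across, 74 mm tall, loose and very light; to be left alone. Origin at the centre of its underside.
- flask: Small conical glass flask, 61 mm across, 78 mm tall, loose; to be left alone. Origin at the centre of its underside.
- small_jar: Sample jar with a black screw lid, 61 mm across, 74 mm tall, loose; to be left alone. Origin at the centre of its underside.
Mind the look-alikes: they are no part of the job. What is shaped like the model_3 but green is not meant. Leave any blue or yellow look-alike of the model_1 alone.

How it is judged (in metres and radians):
On the way:
1. all four models stand on their feet in their own halves of the case, with the lid still open (y of model_1 in the frame of case between -0.234 and -0.004 m and x of model_1 in the frame of case between -0.062 and 0.062 m and z of each of model_1, model_2, model_3, model_4 in the frame of case below 0.018 m and angle between each of model_1, model_2, model_3, model_4's own z axis and vertical below 0.2 rad and y of model_2 in the frame of case between 0.004 and 0.234 m and x of model_2 in the frame of case between -0.062 and 0.062 m and y of model_3 in the frame of case between -0.234 and -0.004 m and x of model_3 in the frame of case between -0.062 and 0.062 m and y of model_4 in the frame of case between 0.004 and 0.234 m and x of model_4 in the frame of case between -0.062 and 0.062 m and value of joint lid above 0.5 rad), for 0.2 s.
At the end, for the whole second after the job is handed in: Models 1 and 3 stand in the right half of the case and models 2 and 4 in the left half, on its floor (within 12 mm) and upright (within 0.2 rad), at rest, and the lid is shut (below 0.05 rad) (y of model_1 in the frame of case between -0.234 and -0.004 m and x of model_1 in the frame of case between -0.062 and 0.062 m and z of each of model_1, model_2, model_3, model_4 in the frame of case below 0.018 m and angle between each of model_1, model_2, model_3, model_4's own z axis and vertical below 0.2 rad and y of model_2 in the frame of case between 0.004 and 0.234 m and x of model_2 in the frame of case between -0.062 and 0.062 m and y of model_3 in the frame of case between -0.234 and -0.004 m and x of model_3 in the frame of case between -0.062 and 0.062 m and y of model_4 in the frame of case between 0.004 and 0.234 m and x of model_4 in the frame of case between -0.062 and 0.062 m and linear speed of each of model_1, model_2, model_3, model_4 below 0.03 m/s and value of joint lid below 0.05 rad); the robot touches nothing.
It fails at once if the funnel is moved by more than 30 mm or knocked over (distance of funnel from where it was at the start of the episode above 0.03 m or angle between funnel's own z axis and vertical above 0.5 rad).
It fails at once if the flask is moved by more than 30 mm or knocked over (distance of flask from where it was at the start of the episode above 0.03 m or angle between flask's own z axis and vertical above 0.5 rad).
It fails at once if the jar is moved by more than 30 mm or knocked over (distance of small_jar from where it was at the start of the episode above 0.03 m or angle between small_jar's own z axis and vertical above 0.5 rad).
It also fails if it takes over 72 s, if anything falls off the work surface, if the arm or the gripper's body presses on something with over 40 N, if the wrist force passes 120 N, or if a joint passes its speed limit or range.

## Working session

There is one attempt and no reset: what is moved stays moved. The work goes in short steps, Python scripts to look and compute and a tool call to move; the robot and the scene stay as the last step left them, time stands still between calls to the robot, and variables do not carry over. Pictures are saved under pics/ and viewed, and the job is handed in when it is done.

Besides the shell and the picture viewer there is one more tool, called after ">>>" by a JSON object that holds its "api" and its "payload". play_rows: Moves the arm, as the interface text tells. Its arguments: {"type":"object","properties":{"moves":{"type":"array"},"fingers":{"type":"number"}},"required":["moves"]}

```bash
ls; mkdir -p pics
cat > h.py <<'E'
import numpy as np, cv2
from workcell import telemetry, imaging, bot, spotter
def cam(p):
    R=cv2.Rodrigues(np.array(p["rvec"],float))[0]; t=np.array(p["tvec"],float).ravel(); return R,t,np.array(p["K"],float)
def toworld(p,c):
    R,t,K=cam(p); return R.T@(np.array(c,float)-t)
def proj(p,X):
    R,t,K=cam(p); q=K@(R@np.array(X,float)+t); return q[:2]/q[2]
def ray(p,uv,z):
    R,t,K=cam(p); d=R.T@np.linalg.inv(K)@np.array([uv[0],uv[1],1.]); o=-R.T@t
    return o+d*(z-o[2])/d[2]
E
python3 - <<'E'
from h import *
s=telemetry.state(); print({k:np.round(v,3).tolist() for k,v in s.items()})
for n in ["top","side"]:
    p=imaging.capture(n); cv2.imwrite(f"pics/{n}0.png",p["frame"])
    R,t,K=cam(p); print(n,p["shot"],(-R.T@t).round(),K[0,0])
    for o in ["model_1","model_1_top","case","lid","lid_tab","funnel","flask","small_jar"]:
        r=spotter.look_for(p,o)
        for d in r: 
            w=toworld(p,d["centre"]); print(n,o,round(d["conf"],2),w.round(),proj(p,w).round())
E
```

```text
pics
{'t': 0.0, 'joints': [-1.339, 0.207, 1.543, 0.0, 1.393, -0.151], 'joint_vel': [-0.0, 0.0, 0.0, -0.0, -0.001, -0.002], 'joint_efforts': [-0.001, -37.088, -28.142, 0.07, 0.036, -0.0], 'eef_pos': [214.047, -532.814, 204.305], 'eef_rot': [-3.139, -0.0, 0.382], 'ft_force': [0.202, 0.055, 0.005], 'moment': [-0.001, 0.004, 0.058], 'gripper_width': 1.0}
top 1 [ 335.   -2. 1236.] 489.95178481397846
top model_1 0.96 [427. 161.  33.] [245. 266.]
top model_1 0.91 [613. 351.  31.] [173. 191.]
top model_1 0.8 [ 305. -317.   29.] [440. 321.]
top model_1 0.78 [ 689. -403.   30.] [472. 169.]
top model_1 0.73 [436. 357.  27.] [167. 261.]
top model_1 0.56 [282. 348.  30.] [166. 324.]
top model_1 0.55 [ 409. -119.   34.] [360. 276.]
top model_1_top 0.93 [ 692. -404.   31.] [473. 167.]
top model_1_top 0.59 [ 306. -321.   29.] [442. 320.]
top model_1_top 0.56 [ 414. -116.   32.] [358. 274.]
top case 0.79 [648.  -6.  62.] [315. 177.]
top lid 0.81 [694.  -5. 117.] [316. 152.]
top lid_tab 0.74 [697.  -3. 114.] [315. 151.]
top funnel 0.94 [374.   0.  18.] [310. 290.]
top funnel 0.4 [427. 160.  28.] [246.
[... 375 characters left out ...]
 [244. 216.]
side model_1 0.57 [426. 157.  30.] [271. 237.]
side model_1 0.56 [282. 347.  28.] [201. 226.]
side model_1 0.45 [ 404. -123.   32.] [314. 279.]
side model_1 0.41 [568. 160.  73.] [312. 214.]
side model_1_top 0.82 [ 682. -417.   28.] [486. 305.]
side model_1_top 0.59 [ 299. -336.   28.] [326. 340.]
side model_1_top 0.51 [ 400. -125.   31.] [313. 281.]
side case 0.82 [ 693. -124.   97.] [406. 231.]
side lid 0.9 [ 700. -138.  123.] [412. 224.]
side lid_tab 0.63 [ 699. -136.  124.] [411. 223.]
side lid_tab 0.42 [ 402. -123.   33.] [314. 279.]
side funnel 0.78 [366. -16.  13.] [281. 272.]
side flask 0.76 [356. 235.  27.] [238. 234.]
side small_jar 0.79 [ 410. -356.   55.] [376. 317.]
```

View pics/top0.png

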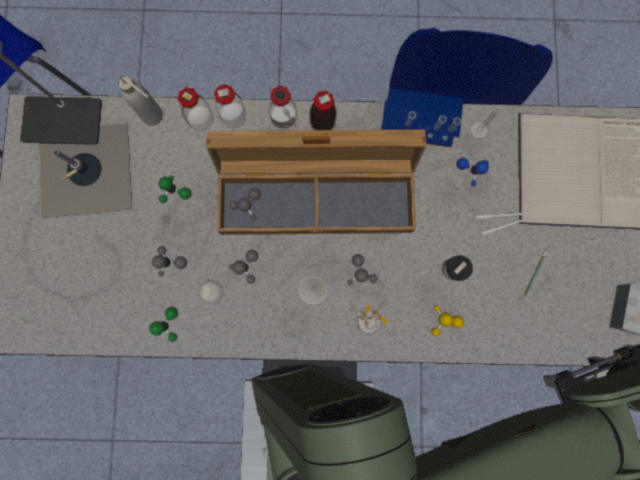

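View pics/side0.png

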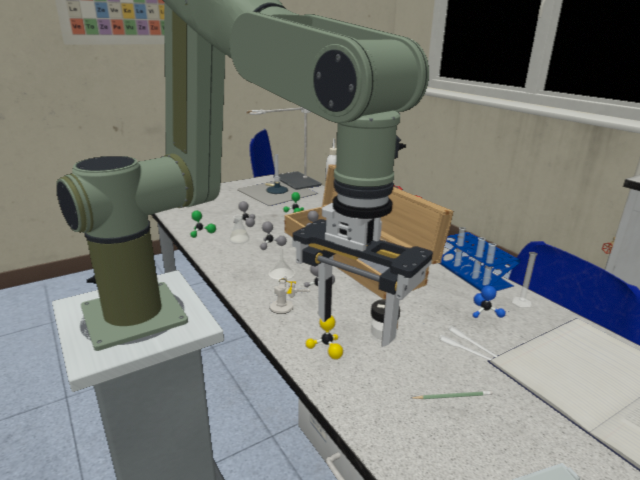

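Run:
```python
import cv2,numpy as np
f=cv2.imread("pics/top0.png")
tiles=[cv2.resize(f[y-30:y+30,x-40:x+40],(400,300),interpolation=cv2.INTER_CUBIC) for x,y in [(168,260),(246,266),(361,270),(246,202)]]
cv2.imwrite("pics/z0.png",np.vstack([np.hstack(tiles[:2]),np.hstack(tiles[2:])]))
```

```text
(no output)
```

View pics/z0.png

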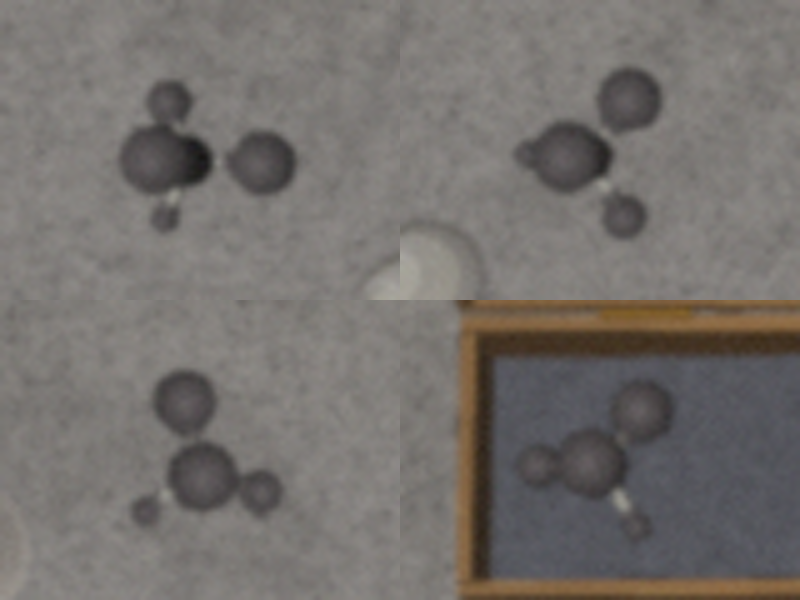

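Run:
```python
import cv2,numpy as np
f=cv2.imread("pics/top0.png")
a=cv2.resize(f[160:245,205:325],(800,567),interpolation=cv2.INTER_CUBIC)
b=cv2.resize(f[160:245,310:430],(800,567),interpolation=cv2.INTER_CUBIC)
cv2.imwrite("pics/z1.png",a);cv2.imwrite("pics/z2.png",b)
```

```text
(no output)
```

View pics/z1.png

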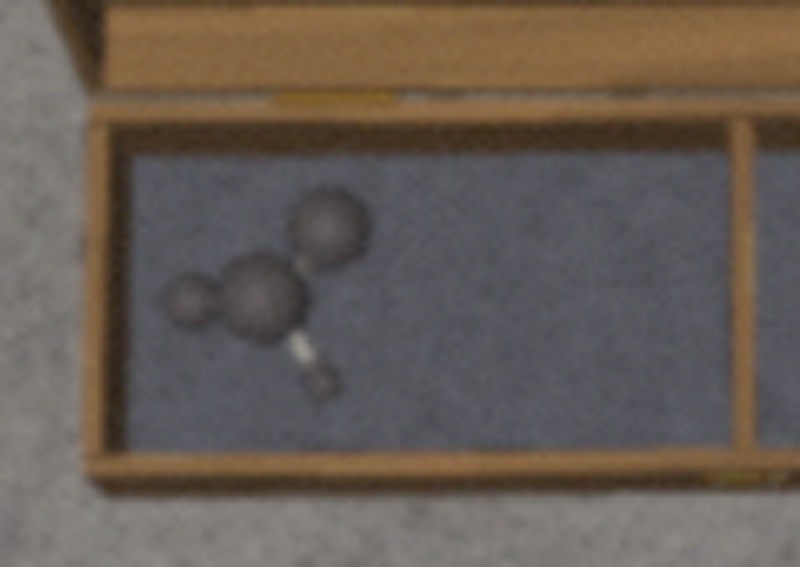

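View pics/z2.png

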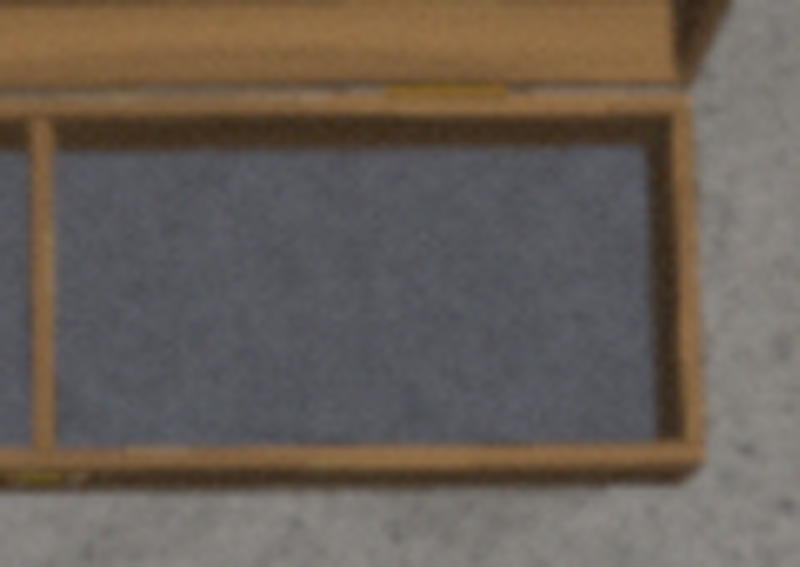

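Run:
```python
from h import *
p=imaging.capture("top")
def fx(o,s,X): return (o[0]+(X[0]+.5)/s-.5, o[1]+(X[1]+.5)/s-.5)
s=800/120
C=[ray(p,fx((205,160),s,(85,472)),60),ray(p,fx((310,160),s,(704,464)),60),ray(p,fx((310,160),s,(690,97)),60),ray(p,fx((205,160),s,(91,106)),60)]
for c in C: print(c.round(1))
c=sum(C)/4; print("centre",c, np.linalg.norm(C[0]-C[1]),np.linalg.norm(C[2]-C[3]),np.linalg.norm(C[0]-C[3]),np.linalg.norm(C[1]-C[2]))
v=(C[0]+C[3]-C[1]-C[2])/2; ya=np.arctan2(-v[0],v[1]); print("yaw",ya)
cp=[ray(p,fx((205,160),s,(743,120)),60),ray(p,fx((205,160),s,(743,450)),60)]; print("part",cp)
ex=np.array([np.cos(ya),np.sin(ya)]); ey=np.array([-ex[1],ex[0]])
M={"A":((128,230),dict(T=(155,158),L=(262,162),M=(170,101),S=(165,216))),
"B":((206,236),dict(T=(167,157),L=(229,99),M=(225,215),S=(125,154))),
"C":((321,240),dict(T=(202,177),L=(185,103),M=(262,193),S=(147,211))),
"P":((206,172),dict(T=(192,163),L=(241,111),M=(139,165),S=(236,225)))}
z=dict(T=59,L=16,M=11,S=7); 
for m,(o,d) in M.items():
    W={k:ray(p,fx(o,5,v),z[k]+(6 if m=="P" else 0)) for k,v in d.items()}
    for k in "TLMS":
        r=(W[k]-W["T"])[:2]; q=(W[k]-c)[:2]
        print(m,k,W[k].round(1), "rel case axes",round(r@ex,1),round(r@ey,1), "in case",round(q@ex,1),round(q@ey,1))
```

```text
[511.  229.3  60. ]
[ 524.6 -251.    60. ]
[ 662.1 -246.6   60. ]
[647.7 233.6  60. ]
centre [586.36758434  -8.69363931  60.        ] 480.4934098833845 480.40165551636363 136.70057728576847 137.56342704183274
yaw 0.02925316976094688
part [array([647.8891825,  -7.2214471,  60.       ]), array([524.44975147,  -9.78149794,  60.        ])]
A T [433.1 366.9  59. ] rel case axes 0.0 0.0 in case -142.2 379.9
A L [435.9 327.1  16. ] rel case axes 1.6 -39.9 in case -140.6 340.0
A M [466.  376.3  11. ] rel case axes 33.1 8.4 in case -109.1 388.3
A S [408.5 376.4   7. ] rel case axes -24.3 10.2 in case -166.5 390.1
B T [423.4 173.3  59. ] rel case axes 0.0 0.0 in case -157.6 186.7
B L [456.3 149.9  16. ] rel case axes 32.2 -24.3 in case -125.4 162.4
B M [398.6 150.3  11. ] rel case axes -25.4 -22.2 in case -183.0 164.5
B S [428.3 202.1   7. ] rel case axes 5.8 28.7 in case -151.8 215.4
C T [ 410.5 -120.2   59. ] rel case axes 0.0 0.0 in case -179.1 -106.3
C L [ 450.  -115.7   16. ] rel case axes 39.7 3.3 in case -139.4 -103.0
C M [ 406.2 -155.1   11. ] rel case axes -5.3 -34.7 in case -184.4 -141.1
C S [396.2 -98.1   7. ] rel case axes -13.6 22.6 in case -192.7 -83.8
P T [576.1 166.6  65. ] rel case axes 0.0 0.0 in case -5.2 175.5
P L [612.3 149.1  22. ] rel case axes 35.7 -18.5 in case 30.5 157.0
P M [584.3 200.3  17. ] rel case axes 9.2 33.4 in case 4.1 208.9
P S [555.3 150.5  13. ] rel case axes -21.2 -15.4 in case -26.4 160.1
```

>>> {"api": "play_rows", "payload": {"moves": [[[0.336,-0.311,0.05],[0,0,0.382]],[[0.336,-0.311,0.05],[0,0,0.382]],[[0.336,-0.311,0.05],[0,0,0.382]],[[0.336,-0.311,0.05],[0,0,0.382]],[[0.336,-0.311,0.05],[0,0,0.382]]], "fingers": -0.5}}

```text
t: 1.45
eef_pos: [321.1, -307.3, 178.3]
eef_rot: [3.141, -0.001, -0.001]
ft_force: [0.8, 0.4, 0.3]
gripper_width: 0.749
```

>>> {"api": "play_rows", "payload": {"moves": [[[0.089,-0.187,0.028],[0,0,0.0]],[[0.089,-0.187,0.028],[0,0,0.0]],[[0.089,-0.187,0.028],[0,0,0.0]],[[0.089,-0.187,0.028],[0,0,0.0]],[[0.089,-0.187,0.028],[0,0,0.0]]]}}

```text
t: 1.95
eef_pos: [410.9, -116.1, 149.7]
eef_rot: [-3.14, -0.0, 0.005]
ft_force: [-0.8, -0.0, 0.2]
gripper_width: 0.752
```

>>> {"api": "play_rows", "payload": {"moves": [[[0.0,0.004,0.03],[0,0,0.0]],[[0.0,0.004,0.06],[0,0,0.0]],[[0.0,0.004,0.09],[0,0,0.0]],[[0.0,0.004,0.108],[0,0,0.0]],[[0.0,0.004,0.109],[0,0,0.0]]]}}

```text
t: 2.45
eef_pos: [408.4, -119.5, 38.4]
eef_rot: [-3.138, 0.005, 0.004]
ft_force: [-0.6, -0.3, 0.5]
gripper_width: 0.747
```

```bash
cat > snap.py <<'E'
from h import *
import sys
n=sys.argv[1]; w=sys.argv[2:4]; tag=sys.argv[4]
# snap cam uv-window centre "u,v" half tag
u,v=map(int,w[0].split(",")); h=int(w[1])
p=imaging.capture(n); f=p["frame"]
c=f[max(0,v-h*3//4):v+h*3//4, max(0,u-h):u+h]
cv2.imwrite(f"pics/{tag}.png",cv2.resize(c,(800,600),interpolation=cv2.INTER_CUBIC))
E
python3 snap.py side 310,260 80 s1
```

```text
(no output)
```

View pics/s1.png

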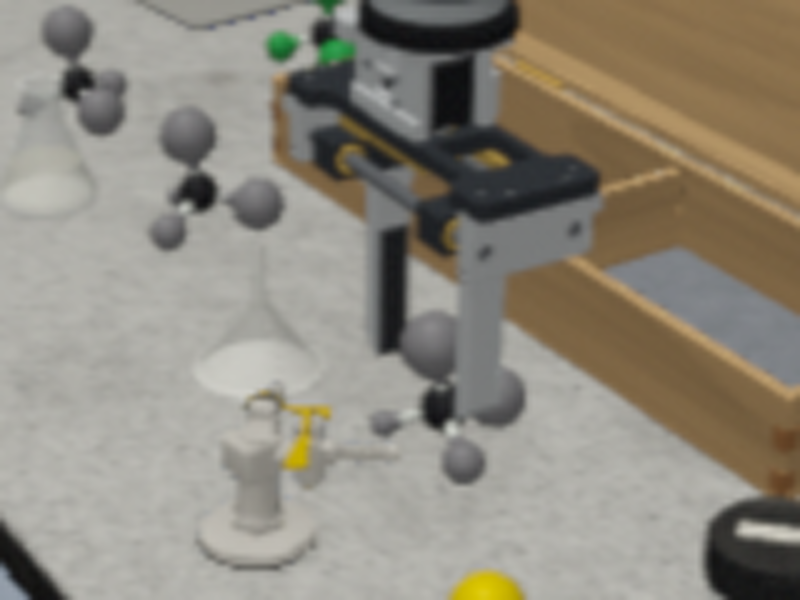

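The fingers straddle the grey top ball (435,345 in the crop) of the model nearest the clamp. Next I'll close on it.

>>> {"api": "play_rows", "payload": {"moves": [[[0.001,0,-0.001],[0,0,0.0]],[[0.001,0,-0.001],[0,0,0.0]],[[0.001,0,-0.001],[0,0,0.0]],[[0.001,0,-0.001],[0,0,0.0]],[[0.001,0,-0.001],[0,0,0.0]]], "fingers": 1}}

```text
t: 3.0
eef_pos: [411.1, -120.3, 41.2]
eef_rot: [-3.14, 0.002, 0.004]
ft_force: [-0.3, 0.0, -0.1]
gripper_width: 0.359
```

>>> {"api": "play_rows", "payload": {"moves": [[[0.0,0,-0.015],[0,0,0.0]],[[0.0,0,-0.035],[0,0,0.0]],[[0.0,0,-0.06],[0,0,0.0]],[[0.0,0,-0.09],[0,0,0.0]],[[0.0,0,-0.11],[0,0,0.0]]]}}

```text
t: 3.5
eef_pos: [411.9, -120.7, 153.2]
eef_rot: [-3.141, -0.0, 0.004]
ft_force: [-0.2, -0.2, 0.1]
gripper_width: 0.344
```

```bash
python3 snap.py side 310,230 80 s2; python3 -c "
from h import *
import numpy as np
c=np.array([586.4,-8.7]);ya=0.0293
ex=np.array([np.cos(ya),np.sin(ya)]); ey=np.array([-ex[1],ex[0]])
for n,x,y in [('C',-17,-162),('B',-6,-66),('A',-6,88)]: print(n,c+ex*x+ey*y)"
```

```text
C [ 574.15321752 -171.12849602]
B [582.33609861 -74.8474467 ]
A [577.82454419  79.08645429]
```

View pics/s2.png

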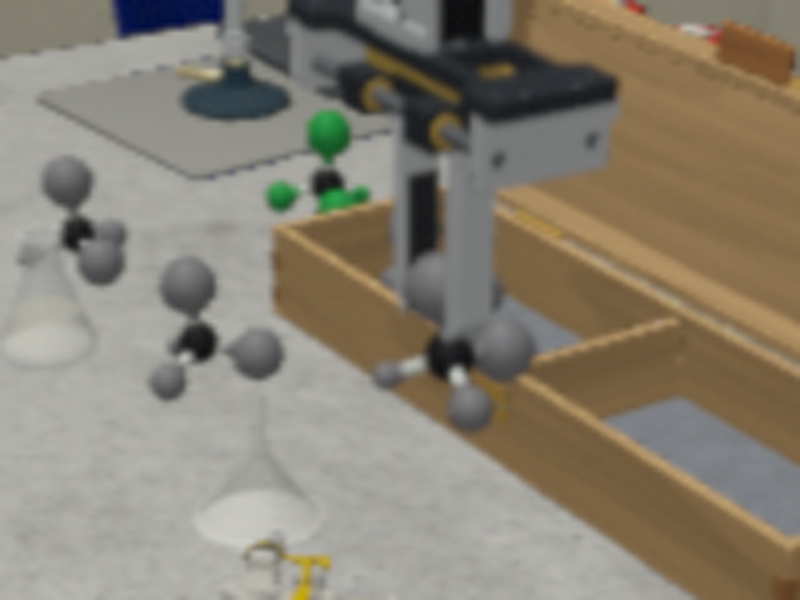

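>>> {"api": "play_rows", "payload": {"moves": [[[0.02,0.006,0],[0,0,0.0]],[[0.06,0.018,0],[0,0,0.0]],[[0.105,0.033,0],[0,0,0.0]],[[0.145,0.045,0],[0,0,0.0]],[[0.162,0.05,0],[0,0,0.0]]]}}

```text
t: 4.05
eef_pos: [578.9, -172.0, 155.9]
eef_rot: [3.14, -0.006, 0.005]
ft_force: [-0.2, -0.2, 0.1]
gripper_width: 0.35
```

>>> {"api": "play_rows", "payload": {"moves": [[[0,0,0.02],[0,0,0.0]],[[0,0,0.05],[0,0,0.0]],[[0,0,0.075],[0,0,0.0]],[[0,0,0.09],[0,0,0.0]],[[0,0,0.09],[0,0,0.0]]]}}

```text
t: 4.55
eef_pos: [576.8, -170.9, 62.3]
eef_rot: [-3.141, 0.0, 0.005]
ft_force: [-0.1, -1.1, -1.0]
gripper_width: 0.346
```

```bash
python3 snap.py side 370,250 80 s3;python3 snap.py top 370,200 60 t3
```

```text
(no output)
```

View pics/s3.png

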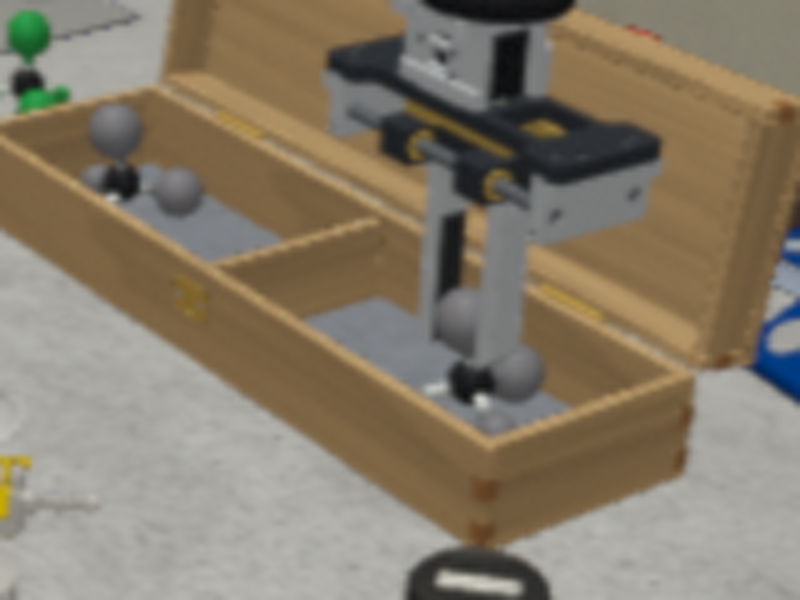

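View pics/t3.png

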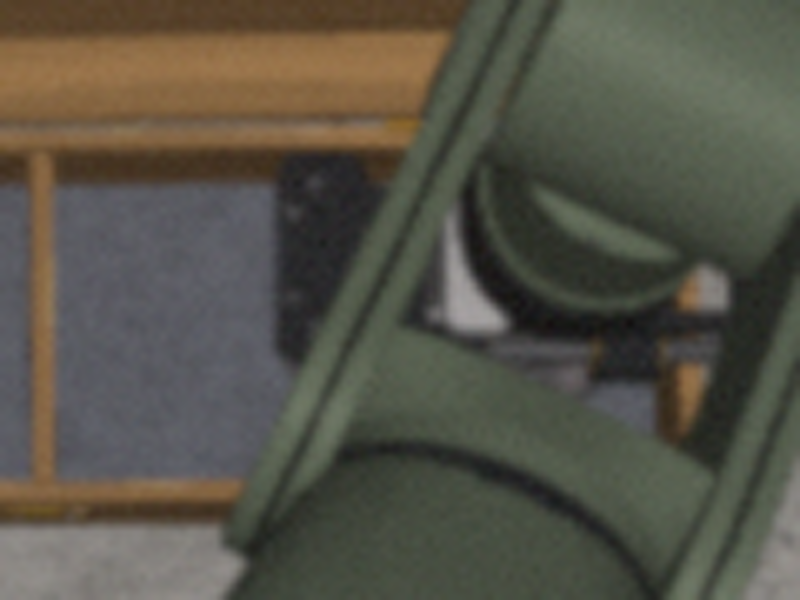

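>>> {"api": "play_rows", "payload": {"moves": [[[-0.002,0,0.005],[0,0,0.0]],[[-0.002,0,0.009],[0,0,0.0]],[[-0.002,0,0.012],[0,0,0.0]],[[-0.002,0,0.0135],[0,0,0.0]],[[-0.002,0,0.014],[0,0,0.0]]]}}

```text
t: 5.15
eef_pos: [577.7, -172.2, 52.0]
eef_rot: [3.14, -0.006, 0.005]
ft_force: [-0.3, 0.4, -0.4]
gripper_width: 0.344
```

```bash
python3 -c "
from h import *
for i in range(6):
    s=telemetry.state(); print(s['t'],s['eef_pos'],s['ft_force'],s['moment'])
    p=imaging.capture('side')
cv2.imwrite('pics/s4.png',cv2.resize(p['frame'][190:310,290:450],(800,600),interpolation=cv2.INTER_CUBIC))
"
```

```text
5.15 [ 577.72613985 -172.23819825   51.9793062 ] [-0.29792891  0.35222847 -0.35252839] [0.08567803 0.02272846 0.01041398]
5.2 [ 577.74062819 -172.2566388    51.95335904] [-0.10648544 -0.1320194  -0.86746557] [-0.02695881 -0.00017871 -0.01084643]
5.25 [ 577.77577708 -172.26738537   52.04979204] [ 0.12172652  0.25660489 -0.71067362] [-0.01838588  0.0681279   0.0368861 ]
5.3 [ 577.86830008 -172.30956279   52.13657761] [-0.66869009  0.14669131 -1.6929046 ] [ 0.03687418  0.03699705 -0.00231985]
5.35 [ 577.88571031 -172.314045     52.16667214] [ 1.24224016  0.06068524 -1.32450307] [0.05044224 0.02317361 0.01991338]
5.4 [ 577.90588717 -172.28582821   52.18199141] [-0.86530941 -0.18055754  0.16795148] [-0.00169947 -0.02259075 -0.07320728]
```

View pics/s4.png

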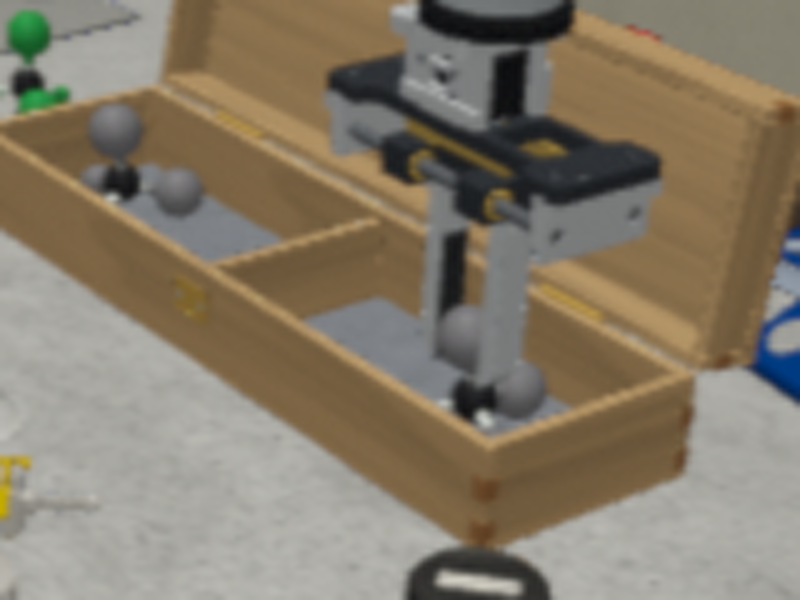

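>>> {"api": "play_rows", "payload": {"moves": [[[-0.003,0,0.002],[0,0,0.0]],[[-0.003,0,0.004],[0,0,0.0]],[[-0.003,0,0.005],[0,0,0.0]]]}}

```text
t: 5.75
eef_pos: [574.6, -172.2, 47.1]
eef_rot: [3.14, -0.006, 0.005]
ft_force: [-1.8, 0.6, 5.1]
gripper_width: 0.35
```

>>> {"api": "play_rows", "payload": {"moves": [[[0,0,0],[0,0,0.0]],[[0,0,0],[0,0,0.0]],[[0,0,0],[0,0,0.0]],[[0,0,-0.005],[0,0,0.0]],[[0,0,-0.015],[0,0,0.0]]], "fingers": -0.28}}

```text
t: 6.25
eef_pos: [573.8, -171.9, 61.7]
eef_rot: [3.14, -0.004, 0.005]
ft_force: [0.0, 0.3, -0.6]
gripper_width: 0.637
```

>>> {"api": "play_rows", "payload": {"moves": [[[0,0,-0.03],[0,0,0.0]],[[0,0,-0.06],[0,0,0.0]],[[0,0,-0.1],[0,0,0.0]],[[0,0,-0.12],[0,0,0.0]],[[0,0,-0.12],[0,0,0.0]]]}}

```text
t: 6.75
eef_pos: [576.4, -173.1, 187.4]
eef_rot: [3.136, -0.014, 0.005]
ft_force: [0.9, 1.2, 0.1]
gripper_width: 0.64
```

```bash
python3 snap.py side 370,250 80 s5
```

```text
(no output)
```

View pics/s5.png

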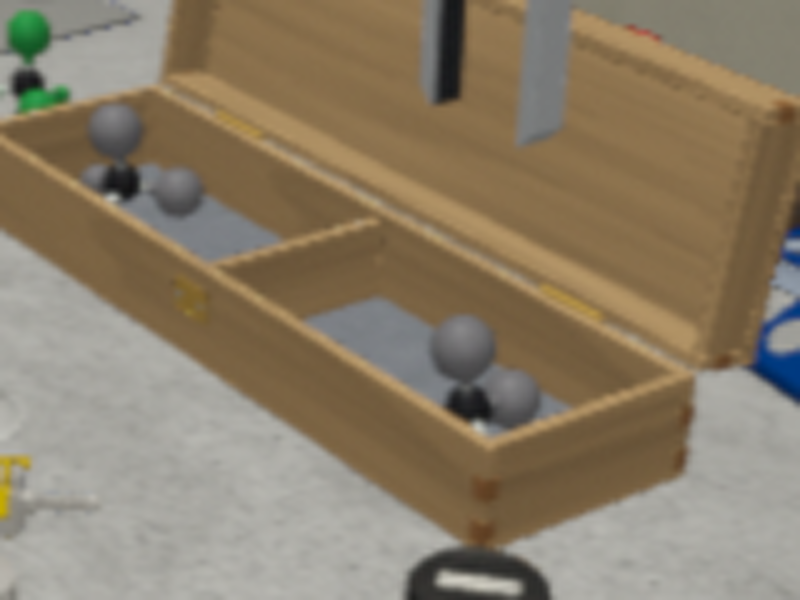

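The first model stands upright in the right half, towards its outer end. The next one is B, the right-handed model by the flask.

>>> {"api": "play_rows", "payload": {"moves": [[[-0.02,-0.045,0.0],[0,0,0]],[[-0.037,-0.085,0.0],[0,0,0]],[[-0.058,-0.13,0.01],[0,0,0]],[[-0.078,-0.175,0.02],[0,0,0]],[[-0.098,-0.22,0.025],[0,0,0]]], "fingers": -0.5}}

```text
t: 7.3
eef_pos: [472.9, 48.3, 154.9]
eef_rot: [3.139, -0.004, 0.004]
ft_force: [0.8, 0.7, -0.4]
gripper_width: 0.746
```

>>> {"api": "play_rows", "payload": {"moves": [[[-0.015,-0.04,0.0],[0,0,0]],[[-0.033,-0.085,0.0],[0,0,0]],[[-0.05,-0.125,0.01],[0,0,0]],[[-0.05,-0.125,0.02],[0,0,0]],[[-0.05,-0.125,0.02],[0,0,0]]]}}

```text
t: 7.8
eef_pos: [419.4, 173.0, 131.3]
eef_rot: [3.137, 0.002, 0.007]
ft_force: [-0.2, 0.2, -0.4]
gripper_width: 0.75
```

>>> {"api": "play_rows", "payload": {"moves": [[[0.004,0,0.02],[0,0,0]],[[0.004,0,0.045],[0,0,0]],[[0.004,0,0.07],[0,0,0]],[[0.004,0,0.09],[0,0,0]],[[0.004,0,0.09],[0,0,0]]]}}

```text
t: 8.3
eef_pos: [420.5, 170.4, 38.1]
eef_rot: [3.135, 0.01, 0.004]
ft_force: [-1.2, 0.5, -0.3]
gripper_width: 0.752
```

```bash
python3 snap.py side 280,230 60 s6
```

```text
(no output)
```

View pics/s6.png

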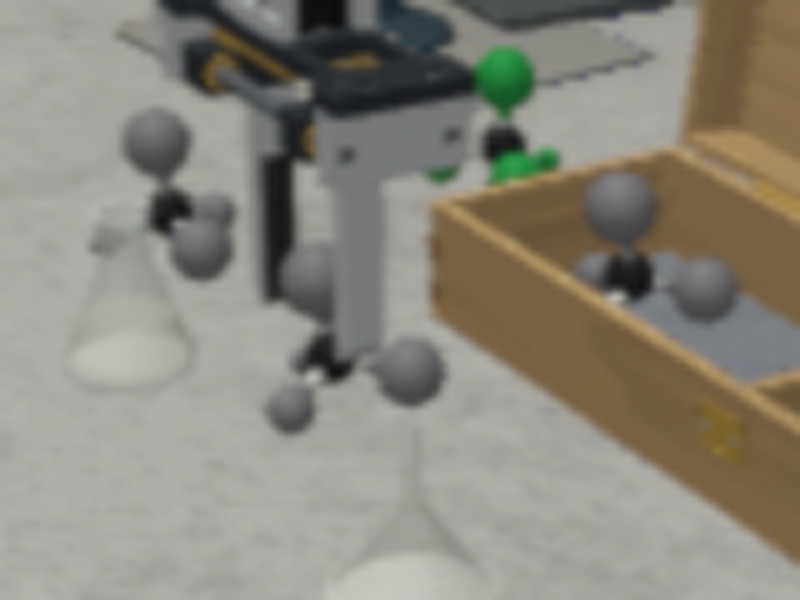

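>>> {"api": "play_rows", "payload": {"moves": [[[0.003,-0.002,-0.002],[0,0,0]],[[0.003,-0.002,-0.002],[0,0,0]],[[0.003,-0.002,-0.002],[0,0,0]],[[0.003,-0.002,-0.002],[0,0,0]],[[0.003,-0.002,-0.002],[0,0,0]]], "fingers": 1}}

```text
t: 8.85
eef_pos: [425.4, 173.1, 42.2]
eef_rot: [3.136, 0.005, 0.004]
ft_force: [0.2, -1.0, 0.3]
gripper_width: 0.36
```

>>> {"api": "play_rows", "payload": {"moves": [[[0.0,0,-0.015],[0,0,0.0]],[[0.0,0,-0.035],[0,0,0.0]],[[0.0,0,-0.06],[0,0,0.0]],[[0.0,0,-0.09],[0,0,0.0]],[[0.0,0,-0.115],[0,0,0.0]]]}}

```text
t: 9.35
eef_pos: [425.9, 173.9, 158.6]
eef_rot: [3.136, 0.005, 0.005]
ft_force: [0.7, 0.7, -0.5]
gripper_width: 0.348
```

>>> {"api": "play_rows", "payload": {"moves": [[[0.012,0.02,0],[0,0,0.0]],[[0.035,0.056,0],[0,0,0.0]],[[0.06,0.096,0],[0,0,0.0]],[[0.085,0.136,0],[0,0,0.0]],[[0.11,0.175,0],[0,0,0.0]]]}}

```text
t: 9.85
eef_pos: [537.2, -2.0, 159.0]
eef_rot: [3.136, 0.005, 0.005]
ft_force: [1.3, 0.6, -0.5]
gripper_width: 0.346
```

>>> {"api": "play_rows", "payload": {"moves": [[[0.02,0.03,0],[0,0,0.0]],[[0.035,0.055,0],[0,0,0.0]],[[0.045,0.072,0],[0,0,0.0]],[[0.045,0.073,0.03],[0,0,0.0]],[[0.045,0.073,0.05],[0,0,0.0]]]}}

```text
t: 10.35
eef_pos: [582.2, -75.8, 107.9]
eef_rot: [3.137, 0.006, 0.004]
ft_force: [-0.8, 0.7, -1.6]
gripper_width: 0.343
```

>>> {"api": "play_rows", "payload": {"moves": [[[0,0,0.02],[0,0,0.0]],[[0,0,0.035],[0,0,0.0]],[[0,0,0.048],[0,0,0.0]],[[0,0,0.055],[0,0,0.0]],[[0,0,0.055],[0,0,0.0]]]}}

```text
t: 10.85
eef_pos: [581.2, -75.8, 52.0]
eef_rot: [3.137, 0.007, 0.004]
ft_force: [-0.9, 1.4, -1.3]
gripper_width: 0.349
```

```bash
python3 snap.py side 360,245 80 s7; python3 -c "
from h import *
s=telemetry.state(); print(s['eef_pos'],s['ft_force'])"
```

```text
[581.97053405 -76.01584107  52.96175224] [-0.47915132 -0.58359549 -0.4299124 ]
```

View pics/s7.png

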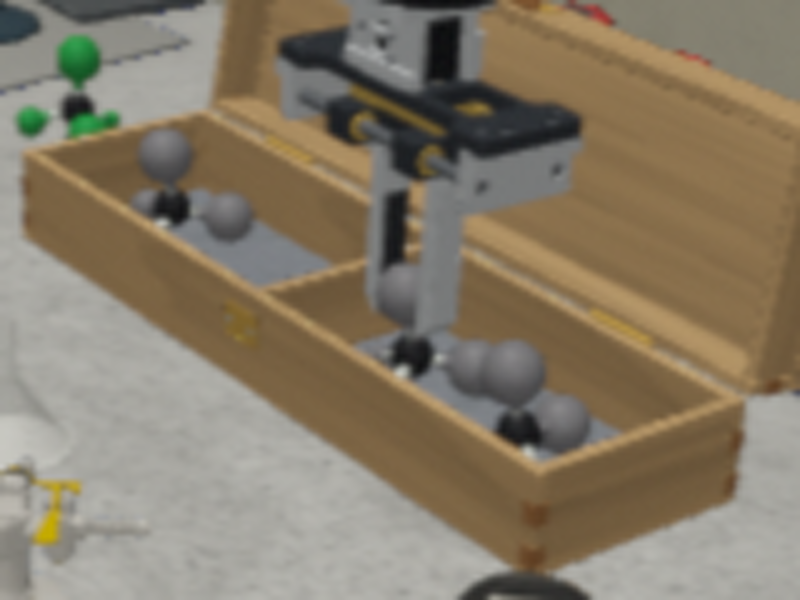

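>>> {"api": "play_rows", "payload": {"moves": [[[0,0,0.002],[0,0,0.0]],[[0,0,0.004],[0,0,0.0]],[[0,0,0.005],[0,0,0.0]]]}}

```text
t: 11.2
eef_pos: [582.4, -76.1, 48.4]
eef_rot: [3.136, 0.005, 0.004]
ft_force: [-0.1, -0.9, -0.5]
gripper_width: 0.353
```

>>> {"api": "play_rows", "payload": {"moves": [[[0,0,0.001],[0,0,0.0]],[[0,0,0.0015],[0,0,0.0]]]}}

```text
t: 11.4
eef_pos: [582.5, -76.0, 48.1]
eef_rot: [3.136, 0.005, 0.004]
ft_force: [-3.5, 1.3, 8.1]
gripper_width: 0.349
```

Contact (8 N), so I release.

>>> {"api": "play_rows", "payload": {"moves": [[[0,0,-0.001],[0,0,0.0]],[[0,0,-0.001],[0,0,0.0]],[[0,0,-0.001],[0,0,0.0]],[[0,0,-0.005],[0,0,0.0]],[[0,0,-0.015],[0,0,0.0]]], "fingers": -0.28}}

```text
t: 11.9
eef_pos: [581.5, -75.7, 62.3]
eef_rot: [3.137, 0.007, 0.004]
ft_force: [-0.4, -0.6, 0.2]
gripper_width: 0.64
```

>>> {"api": "play_rows", "payload": {"moves": [[[0,0,-0.03],[0,0,0.0]],[[0,0,-0.06],[0,0,0.0]],[[0,0,-0.1],[0,0,0.0]],[[0,0,-0.12],[0,0,0.0]],[[0,0,-0.12],[0,0,0.0]]]}}

```text
t: 12.4
eef_pos: [585.6, -76.0, 187.7]
eef_rot: [3.134, -0.003, 0.004]
ft_force: [-0.4, -0.1, -0.3]
gripper_width: 0.641
```

```bash
python3 snap.py side 360,245 80 s8
```

```text
(no output)
```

View pics/s8.png

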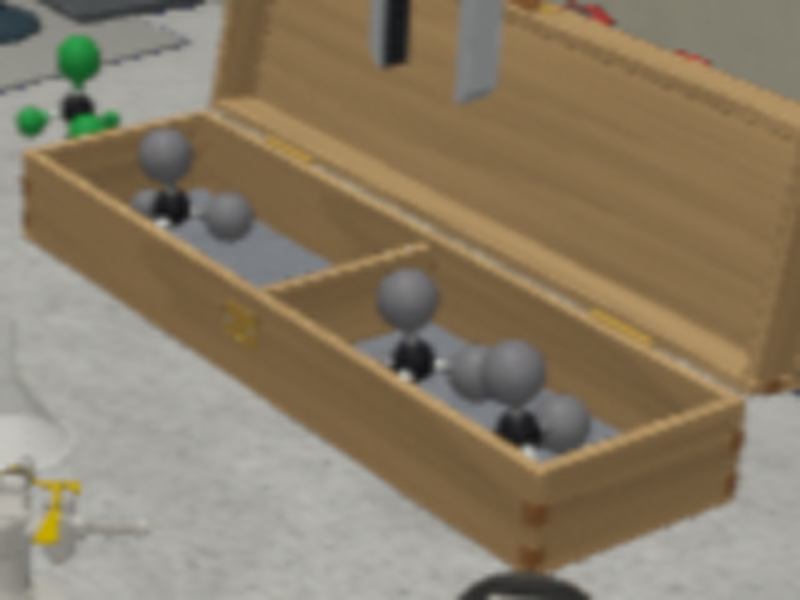

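Both right-handed models are standing in the right half. The left-handed one at (433, 367) comes next.

>>> {"api": "play_rows", "payload": {"moves": [[[-0.014,-0.04,0.0],[0,0,0]],[[-0.03,-0.087,0.0],[0,0,0]],[[-0.046,-0.134,0.01],[0,0,0]],[[-0.062,-0.181,0.02],[0,0,0]],[[-0.078,-0.228,0.025],[0,0,0]]], "fingers": -0.5}}

```text
t: 12.95
eef_pos: [502.1, 152.1, 155.6]
eef_rot: [3.135, 0.007, 0.003]
ft_force: [-0.1, 0.0, 0.7]
gripper_width: 0.749
```

>>> {"api": "play_rows", "payload": {"moves": [[[-0.014,-0.042,0.0],[0,0,0]],[[-0.03,-0.09,0.0],[0,0,0]],[[-0.046,-0.137,0.0],[0,0,0]],[[-0.06,-0.184,0.01],[0,0,0]],[[-0.069,-0.215,0.02],[0,0,0]]]}}

```text
t: 13.45
eef_pos: [429.6, 368.8, 132.6]
eef_rot: [3.134, 0.01, 0.006]
ft_force: [0.7, -0.6, -0.4]
gripper_width: 0.752
```

>>> {"api": "play_rows", "payload": {"moves": [[[0.004,0.001,0.02],[0,0,0]],[[0.004,0.001,0.045],[0,0,0]],[[0.004,0.001,0.07],[0,0,0]],[[0.004,0.001,0.09],[0,0,0]],[[0.004,0.001,0.09],[0,0,0]]]}}

```text
t: 13.95
eef_pos: [428.1, 364.4, 37.2]
eef_rot: [3.128, 0.02, 0.006]
ft_force: [-0.5, -0.5, -0.1]
gripper_width: 0.75
```

```bash
python3 snap.py side 250,210 60 s9
```

```text
(no output)
```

View pics/s9.png

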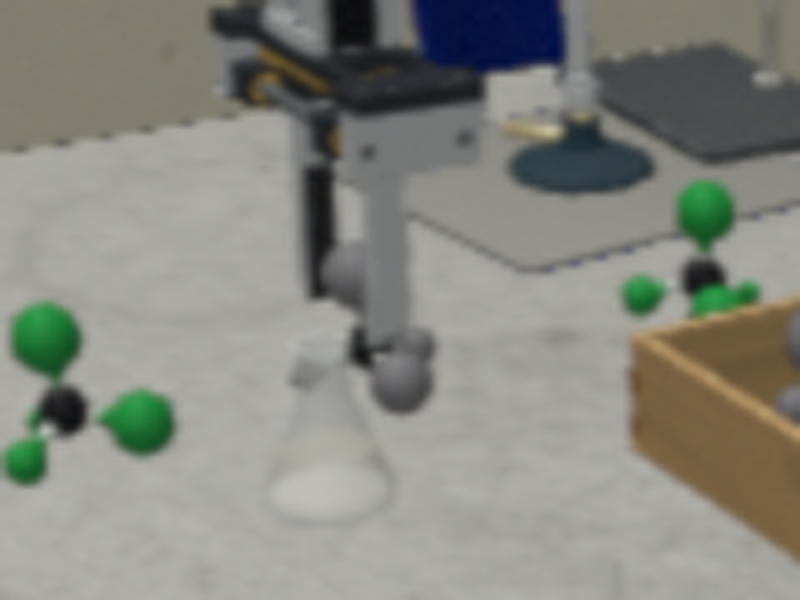

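>>> {"api": "play_rows", "payload": {"moves": [[[0.005,-0.002,-0.003],[0.012,0.018,0]],[[0.005,-0.002,-0.003],[0.012,0.018,0]],[[0.005,-0.002,-0.003],[0.012,0.018,0]],[[0.005,-0.002,-0.003],[0.012,0.018,0]],[[0.005,-0.002,-0.003],[0.012,0.018,0]]], "fingers": 1}}

```text
t: 14.5
eef_pos: [435.3, 367.7, 42.9]
eef_rot: [-3.14, -0.003, 0.006]
ft_force: [0.4, 0.3, 0.6]
gripper_width: 0.358
```

>>> {"api": "play_rows", "payload": {"moves": [[[0.0,0,-0.015],[0,0,0.0]],[[0.0,0,-0.035],[0,0,0.0]],[[0.0,0,-0.06],[0,0,0.0]],[[0.0,0,-0.09],[0,0,0.0]],[[0.0,0,-0.115],[0,0,0.0]]]}}

```text
t: 15.0
eef_pos: [435.4, 367.9, 160.7]
eef_rot: [-3.139, -0.004, 0.006]
ft_force: [0.8, 0.2, -0.8]
gripper_width: 0.346
```

>>> {"api": "play_rows", "payload": {"moves": [[[0.009,0.018,0],[0,0,0.0]],[[0.026,0.053,0],[0,0,0.0]],[[0.045,0.092,0],[0,0,0.0]],[[0.064,0.131,0],[0,0,0.0]],[[0.084,0.17,0],[0,0,0.0]]]}}

```text
t: 15.5
eef_pos: [521.0, 197.0, 162.1]
eef_rot: [-3.139, -0.006, 0.006]
ft_force: [1.1, 0.4, -1.3]
gripper_width: 0.344
```

>>> {"api": "play_rows", "payload": {"moves": [[[0.019,0.039,0],[0,0,0.0]],[[0.037,0.076,0],[0,0,0.0]],[[0.05,0.103,0],[0,0,0.0]],[[0.057,0.118,0.01],[0,0,0.0]],[[0.057,0.118,0.03],[0,0,0.0]]]}}

```text
t: 16.0
eef_pos: [581.7, 77.5, 134.1]
eef_rot: [-3.139, -0.012, 0.003]
ft_force: [-1.0, 0.5, -0.8]
gripper_width: 0.345
```

>>> {"api": "play_rows", "payload": {"moves": [[[-0.003,0,0.02],[0,0,0.0]],[[-0.003,0,0.045],[0,0,0.0]],[[-0.003,0,0.065],[0,0,0.0]],[[-0.003,0,0.078],[0,0,0.0]],[[-0.003,0,0.08],[0,0,0.0]]]}}

```text
t: 16.5
eef_pos: [577.6, 78.3, 51.9]
eef_rot: [-3.139, -0.007, 0.004]
ft_force: [-0.8, -0.2, -0.1]
gripper_width: 0.347
```

```bash
python3 snap.py side 340,235 80 s10; python3 -c "
from h import *
s=telemetry.state(); print(s['eef_pos'],s['ft_force'])"
```

```text
[578.53831078  78.23191149  52.91615847] [-0.48507302  0.60508232 -0.209917  ]
```

View pics/s10.png

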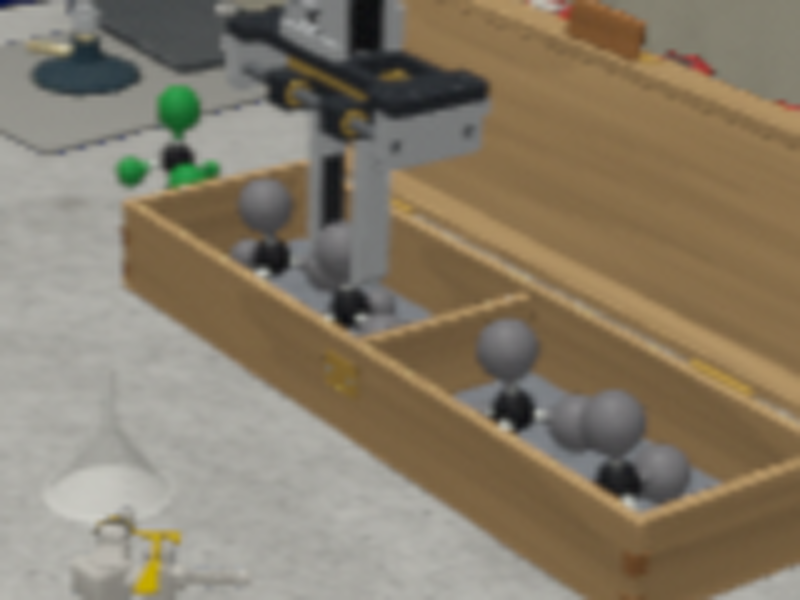

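>>> {"api": "play_rows", "payload": {"moves": [[[0,0,0.002],[0,0,0.0]],[[0,0,0.003],[0,0,0.0]],[[0,0,0.004],[0,0,0.0]]]}}

```text
t: 16.85
eef_pos: [579.4, 78.3, 49.8]
eef_rot: [-3.139, -0.011, 0.004]
ft_force: [0.0, -0.1, -1.0]
gripper_width: 0.349
```

>>> {"api": "play_rows", "payload": {"moves": [[[0,0,0.001],[0,0,0.0]],[[0,0,0.0018],[0,0,0.0]]]}}

```text
t: 17.05
eef_pos: [580.2, 78.3, 48.8]
eef_rot: [-3.139, -0.013, 0.004]
ft_force: [-0.5, 0.2, 3.2]
gripper_width: 0.348
```

>>> {"api": "play_rows", "payload": {"moves": [[[0,0,0],[0,0,0.0]],[[0,0,0],[0,0,0.0]],[[0,0,0],[0,0,0.0]],[[0,0,-0.005],[0,0,0.0]],[[0,0,-0.015],[0,0,0.0]]], "fingers": -0.28}}

```text
t: 17.55
eef_pos: [579.1, 78.3, 63.4]
eef_rot: [-3.139, -0.011, 0.004]
ft_force: [-0.3, -0.2, -0.6]
gripper_width: 0.636
```

>>> {"api": "play_rows", "payload": {"moves": [[[0,0,-0.03],[0,0,0.0]],[[0,0,-0.06],[0,0,0.0]],[[0,0,-0.1],[0,0,0.0]],[[0,0,-0.14],[0,0,0.0]],[[0,0,-0.16],[0,0,0.0]]]}}

```text
t: 18.05
eef_pos: [579.6, 77.8, 229.2]
eef_rot: [-3.139, -0.019, 0.004]
ft_force: [0.5, 0.1, -0.2]
gripper_width: 0.642
```

```bash
python3 snap.py side 340,235 80 s11
python3 - <<'E'
from h import *
p=imaging.capture("side")
for n in ["lid_tab","lid","case"]:
    for d in spotter.look_for(p,n)[:2]:
        w=toworld(p,d["centre"]); print(n,round(d["conf"],2),w.round(),proj(p,w).round())
c=np.array([586.4,-8.7]);ya=0.0293
ex=np.array([np.cos(ya),np.sin(ya)])
# tab: local when shut (hinge frame): toward -x 154, up 10. rotate by angle q
for q in [1.8,1.5,1.2,.9,.7,.6,.5,.4,.2,0]:
    x=-(154*np.cos(q)-10*-0) ; 
    a=q+np.arctan2(10,154); r=np.hypot(154,10) if False else 154
    a=q+np.arcsin(10/154)
    P=c+ex*(70-154*np.cos(a)); print(q,P.round(1),round(60+154*np.sin(a),1),proj(p,[*P,60+154*np.sin(a)]).round())
E
```

```text
lid_tab 0.97 [698. -49. 119.] [390. 214.]
lid_tab 0.64 [356. 237.  24.] [238. 234.]
lid 0.6 [698. -50. 122.] [390. 214.]
case 0.56 [670. -53.  64.] [382. 235.]
1.8 [701.   -5.3] 207.4 [383. 180.]
1.5 [655.5  -6.7] 214.0 [371. 180.]
1.2 [610.  -8.] 206.9 [358. 185.]
0.9 [568.7  -9.2] 186.6 [345. 195.]
0.7 [545.3  -9.9] 166.6 [338. 204.]
0.6 [535.2 -10.2] 155.0 [335. 209.]
0.5 [526.4 -10.5] 142.5 [332. 214.]
0.4 [518.8 -10.7] 129.1 [329. 219.]
0.2 [507.8 -11. ] 100.3 [326. 229.]
0 [502.8 -11.2] 70.0 [324. 240.]
```

View pics/s11.png

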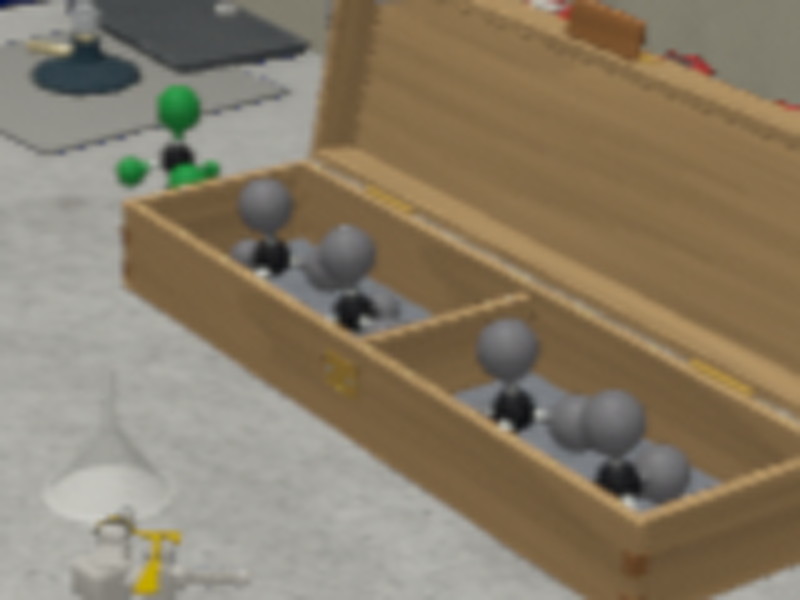

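All four models stand upright in their halves and the tab shows at about px (381,180), which agrees with 1.8 rad. I'll go up and over the lid to hook behind the tab with the fingers shut.

>>> {"api": "play_rows", "payload": {"moves": [[[0.0,0.01,-0.03],[0,-0.018,0.0]],[[0.03,0.03,-0.05],[0,-0.018,0.0]],[[0.065,0.05,-0.05],[0,-0.018,0.0]],[[0.105,0.07,-0.05],[0,-0.018,0.0]],[[0.142,0.083,-0.05],[0,-0.018,0.0]]], "fingers": 1}}

```text
t: 18.8
eef_pos: [718.6, -6.2, 270.0]
eef_rot: [-3.139, 0.014, 0.003]
ft_force: [1.0, -0.4, 0.1]
gripper_width: 0.251
```

```bash
python3 snap.py side 380,170 60 s12
```

```text
(no output)
```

View pics/s12.png

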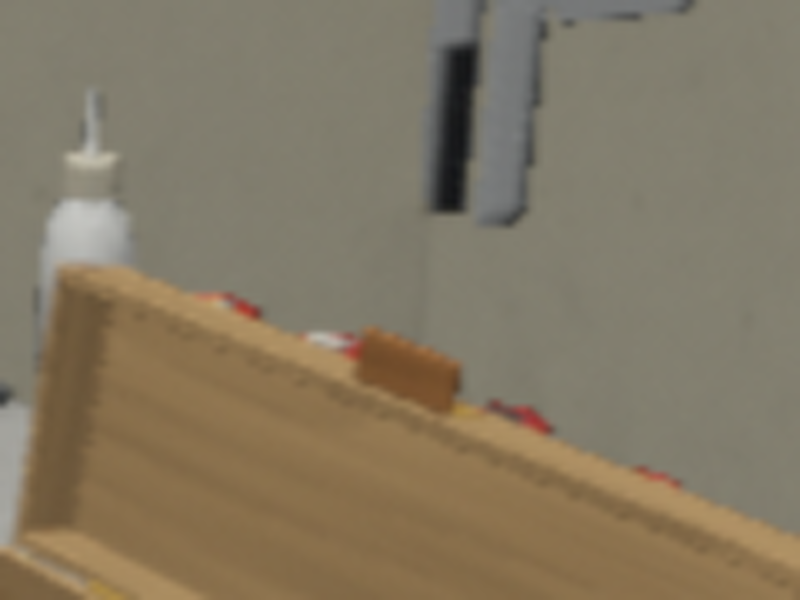

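>>> {"api": "play_rows", "payload": {"moves": [[[0.006,0.0,0.01],[0,0.0,0.0]],[[0.006,0.0,0.025],[0,0.0,0.0]],[[0.006,0.0,0.035],[0,0.0,0.0]],[[0.006,0.0,0.038],[0,0.0,0.0]]]}}

```text
t: 19.25
eef_pos: [726.1, -8.0, 224.6]
eef_rot: [-3.139, 0.019, 0.001]
ft_force: [0.5, -0.3, -0.1]
gripper_width: 0.008
```

```bash
python3 snap.py side 380,170 60 s13;python3 snap.py top 320,150 40 t13; python3 -c "
from h import *
print(telemetry.state()['eef_pos'])"
```

```text
[727.25104019  -8.09938262 227.22834318]
```

View pics/s13.png

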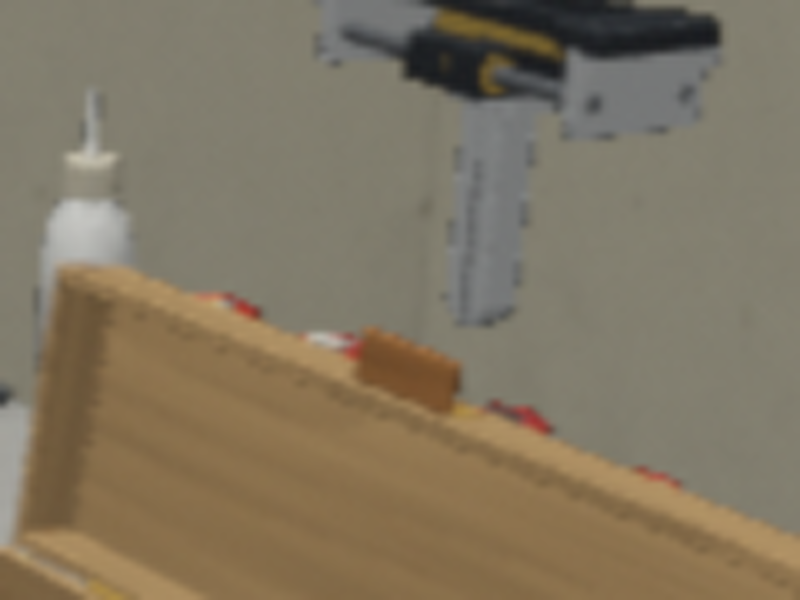

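View pics/t13.png

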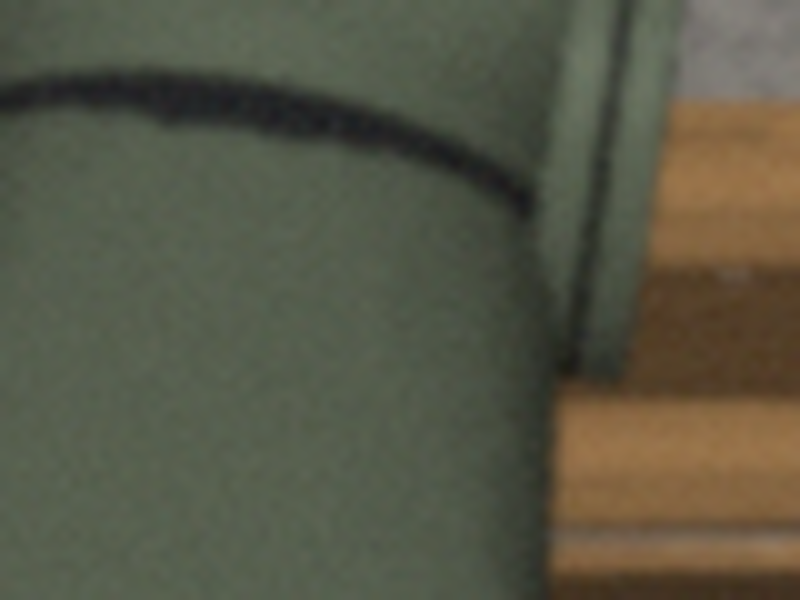

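>>> {"api": "play_rows", "payload": {"moves": [[[-0.003,0.0,0.008],[0,0.0,0.0]],[[-0.003,0.0,0.016],[0,0.0,0.0]],[[-0.003,0.0,0.022],[0,0.0,0.0]],[[-0.003,0.0,0.022],[0,0.0,0.0]]]}}

```text
t: 19.75
eef_pos: [723.0, -7.9, 203.8]
eef_rot: [-3.139, 0.018, 0.001]
ft_force: [-0.2, -0.4, 0.4]
gripper_width: 0.005
```

```bash
python3 snap.py side 380,170 60 s14; python3 -c "
from h import *
s=telemetry.state();print(s['eef_pos'],s['ft_force'])"
```

```text
[723.40055356  -7.94244849 204.45996866] [-0.61987923 -0.34501232 -0.74433394]
```

View pics/s14.png

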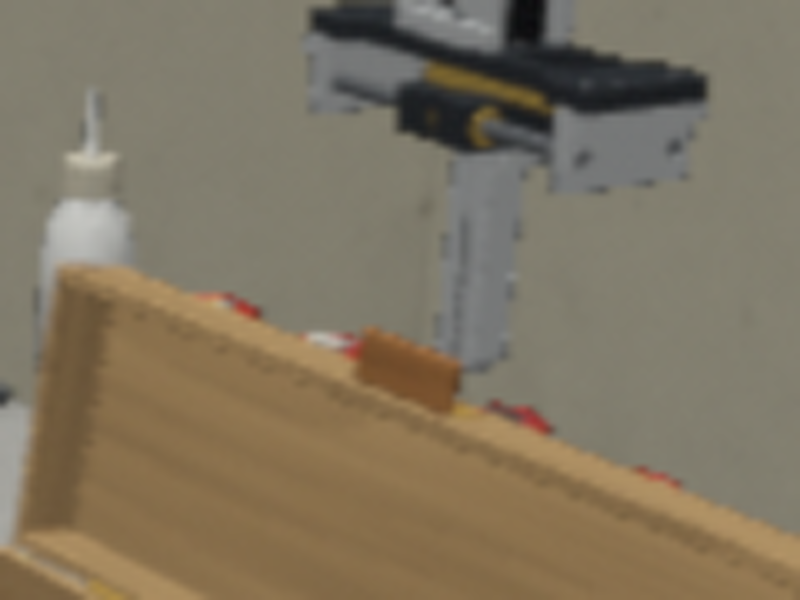

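```bash
python3 -c "
from h import *
p=imaging.capture('side')
for X in [(723,-8,204),(715,-8,204),(715,-20,204),(701,-35,207),(701,25,207),(710,-35,219),(710,25,219)]:
    u=proj(p,X); print(X,((u-np.array([320,125]))*800/120).round())
"
```

```text
(723, -8, 204) [464. 368.]
(715, -8, 204) [449. 371.]
(715, -20, 204) [468. 379.]
(701, -35, 207) [466. 386.]
(701, 25, 207) [375. 349.]
(710, -35, 219) [485. 355.]
(710, 25, 219) [394. 319.]
```

>>> {"api": "play_rows", "payload": {"moves": [[[-0.008,0.0,0.0],[0,0.0,0.0]],[[-0.016,0.0,-0.002],[0,0.0,0.0]],[[-0.026,0.0,-0.004],[0,0.0,0.0]],[[-0.036,0.0,-0.005],[0,0.0,0.0]],[[-0.046,0.0,-0.006],[0,0.0,0.0]]]}}

```text
t: 20.35
eef_pos: [677.4, -8.5, 212.6]
eef_rot: [-3.14, 0.014, 0.001]
ft_force: [2.4, -1.2, 0.1]
gripper_width: 0.008
```

```bash
python3 snap.py side 380,190 80 s15; python3 -c "
from h import *
s=telemetry.state();print(s['eef_pos'],s['ft_force'])"
```

```text
[675.93380776  -8.14673934 212.83732477] [-0.68753229  0.81996397 -0.51273282]
```

View pics/s15.png

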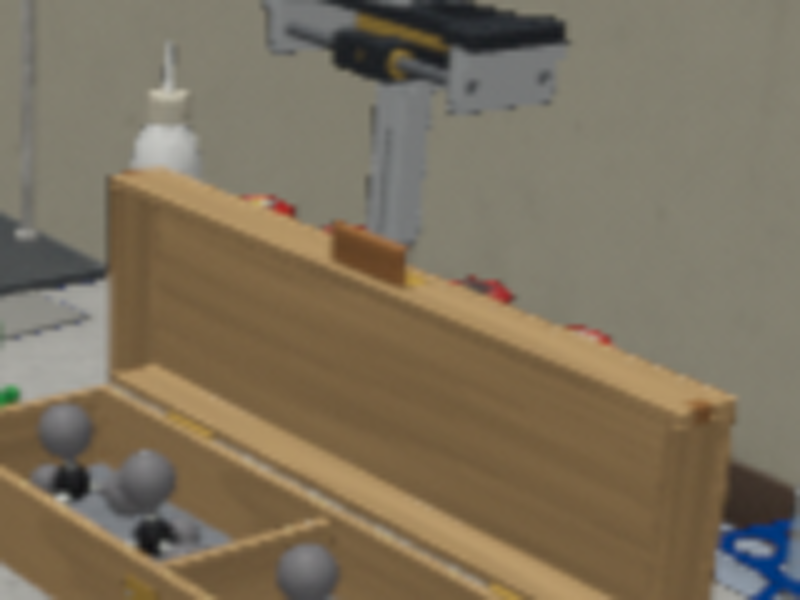

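>>> {"api": "play_rows", "payload": {"moves": [[[-0.012,0.0,0.0],[0,0.0,0.0]],[[-0.023,0.0,0.0005],[0,0.0,0.0]],[[-0.033,0.0,0.002],[0,0.0,0.0]],[[-0.044,0.0,0.004],[0,0.0,0.0]],[[-0.054,0.0,0.006],[0,0.0,0.0]]]}}

```text
t: 20.9
eef_pos: [621.2, -8.2, 207.8]
eef_rot: [-3.139, 0.015, 0.001]
ft_force: [1.6, 0.1, -0.0]
gripper_width: 0.007
```

>>> {"api": "play_rows", "payload": {"moves": [[[-0.007,0.0,0.003],[0,0.0,0.0]],[[-0.014,0.0,0.006],[0,0.0,0.0]],[[-0.027,0.0,0.0125],[0,0.0,0.0]],[[-0.04,0.0,0.02],[0,0.0,0.0]],[[-0.053,0.0,0.029],[0,0.0,0.0]]]}}

```text
t: 21.4
eef_pos: [567.2, -8.1, 179.4]
eef_rot: [-3.139, 0.015, 0.001]
ft_force: [-0.2, 0.7, 0.2]
gripper_width: 0.004
```

```bash
python3 snap.py side 370,200 100 s16; python3 -c "
from h import *
s=telemetry.state();print(s['eef_pos'],s['ft_force'])"
```

```text
[563.81659172  -7.61967149 177.24936384] [-1.45759368  0.17779384 -1.52578394]
```

View pics/s16.png

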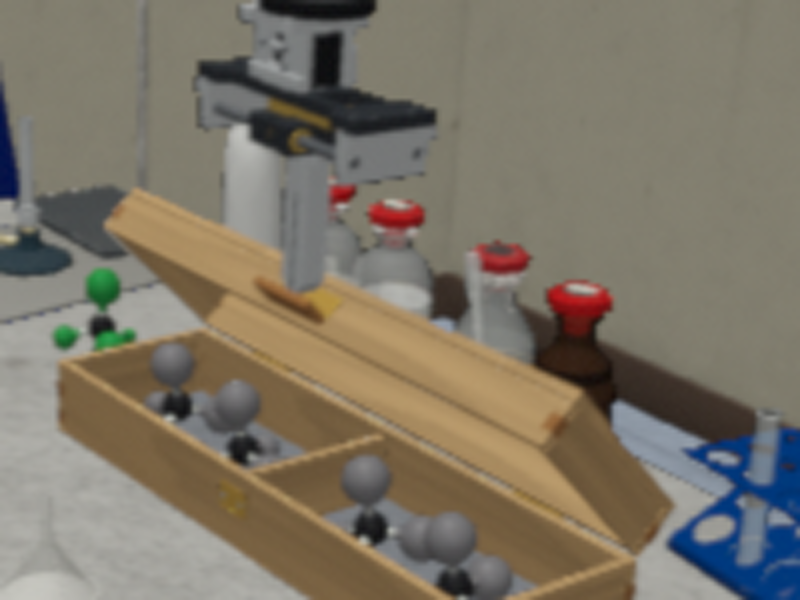

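>>> {"api": "play_rows", "payload": {"moves": [[[-0.004,0.0,0.005],[0,0.0,0.0]],[[-0.01,0.0,0.012],[0,0.0,0.0]],[[-0.017,0.0,0.02],[0,0.0,0.0]],[[-0.026,0.0,0.032],[0,0.0,0.0]],[[-0.034,0.0,0.045],[0,0.0,0.0]]]}}

```text
t: 21.95
eef_pos: [525.4, -8.5, 132.5]
eef_rot: [-3.141, 0.028, 0.002]
ft_force: [-7.2, -3.9, 4.7]
gripper_width: 0.007
```

```bash
python3 -c "
from h import *
for i in range(12):
    p=imaging.capture('side')
s=telemetry.state();print(s['t'],s['eef_pos'],s['ft_force'])"
python3 snap.py side 370,200 100 s17
```

```text
22.55 [524.34720079  -7.77677706 131.01821817] [-7.84620936 -2.21026758  2.20103174]
```

View pics/s17.png

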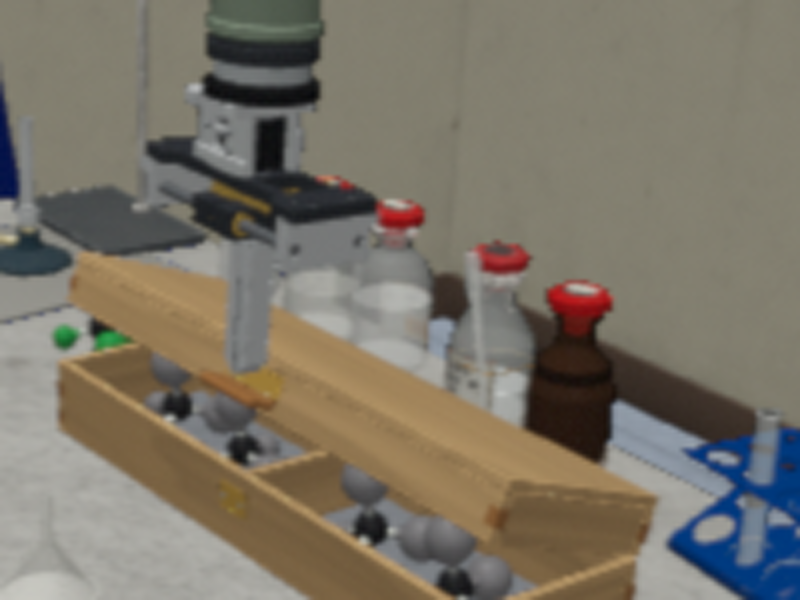

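>>> {"api": "play_rows", "payload": {"moves": [[[-0.004,0.0,-0.006],[0,0.0,0.0]],[[-0.008,0.0,-0.02],[0,0.0,0.0]],[[-0.008,0.0,-0.045],[0,0.0,0.0]],[[-0.008,0.0,-0.07],[0,0.0,0.0]],[[-0.008,0.0,-0.09],[0,0.0,0.0]]]}}

```text
t: 23.1
eef_pos: [520.6, -8.0, 224.5]
eef_rot: [-3.139, 0.027, 0.002]
ft_force: [0.3, -0.6, -0.1]
gripper_width: 0.003
```

```bash
python3 -c "
from h import *
for i in range(16):
    p=imaging.capture('side')
s=telemetry.state();print(s['t'],s['eef_pos'],s['ft_force'])"
python3 snap.py side 370,200 100 s18
```

```text
23.9 [519.1772369   -8.03459036 221.06431857] [ 0.38969077  0.09914771 -0.42016728]
```

View pics/s18.png

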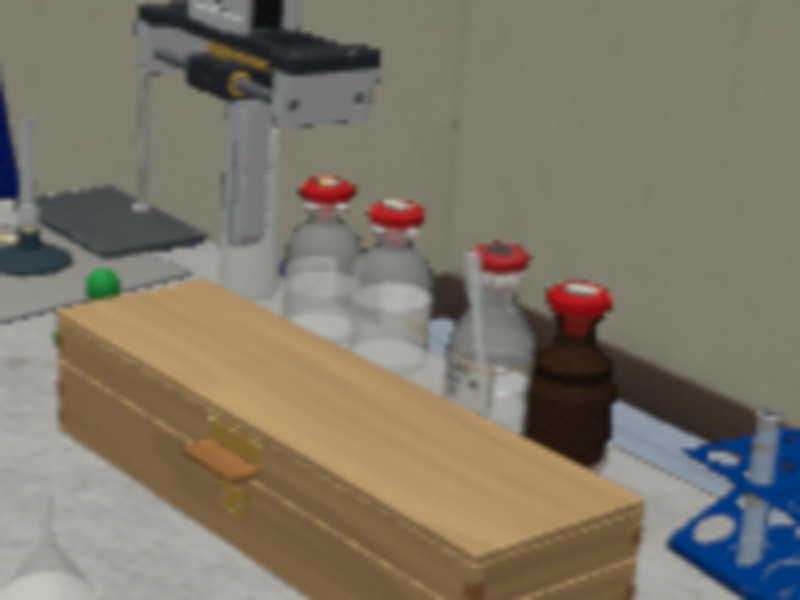

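The lid looks flush. One last check before I hand in: where the loose items stand and how high the lid sits.

Run:
```python
from h import *
p=imaging.capture("side"); cv2.imwrite("pics/s19.png",p["frame"])
for n in ["funnel","flask","small_jar","lid_tab"]:
    for d in spotter.look_for(p,n)[:2]:
        w=toworld(p,d["centre"]); print(n,round(d["conf"],2),w.round(),proj(p,w).round())
print("tab shut predicted",proj(p,[502.8,-11.2,70]), "crop tab obs",(270+222/4,125+460/4))
```

```text
funnel 0.71 [366. -19.  17.] [281. 271.]
funnel 0.37 [359. 235.  29.] [239. 233.]
flask 0.86 [357. 235.  28.] [238. 233.]
small_jar 0.74 [ 419. -366.   58.] [383. 317.]
lid_tab 0.7 [561. -81.  97.] [357. 236.]
lid_tab 0.4 [357. 235.  26.] [238. 234.]
tab shut predicted [323.95652575 240.14309179] crop tab obs (325.5, 240.0)
```

View pics/s19.png

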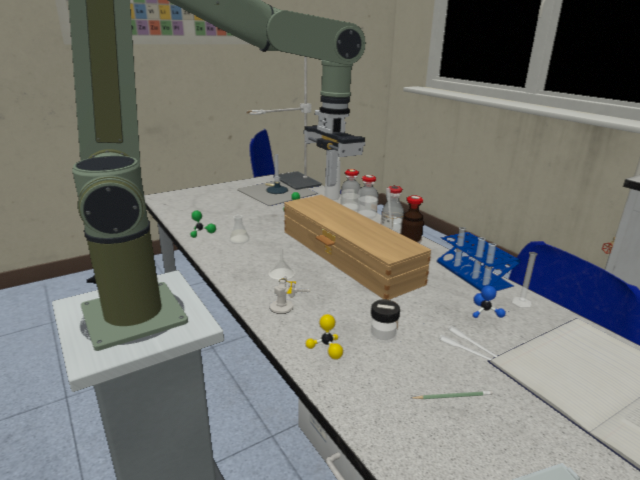

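The tab appears at px (325,240), where a shut lid should put it. The funnel and flask read where they were, the jar is upright and the gripper is clear of everything.

```bash
python3 -c "
from h import *
print(bot.finish_job())"
```

```text
the job is handed in; nothing more can be done
None
```

The three loose models are in the case and the lid is shut. I handed the job in at about 24 s of the 72 s allowed; the hand-in gave no verdict.

- **Placing:** I sorted the models by the turning sense of their feet in the top view. The two right-handed ones went in the right half, and the left-handed one in the left half beside the packed model. Each gave 3–8 N on touching the floor before I let go. The side pictures afterwards showed all four standing upright, clear of each other, with the lid still fully open.
- **Lid:** I hooked the shut fingers behind the tab and pulled the lid down to about 0.4 rad. At the end the lid leaned on the finger with about 8 N. When I lifted away it sank shut by itself.
- **Last checks:** The lid looks flush, with its tab at pixel (325, 240) against (324, 240) predicted for shut. The funnel and flask read within about 4 mm of where they started. The models can't be seen once the lid is shut, so their final pose rests on the pictures taken before that.
- **Disagreements:** The jar read 13 mm from its first side-view reading. The gripper partly hid it in that first picture, no move went near it, and it stands upright. The network's final tab position was wrong (it gave the middle of the lid), so I used the pixel position instead.

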